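# Clamp the pan into its dock

## Robot

A 6-joint arm with a two-finger parallel gripper is mounted at the origin on a cart in front of the work surface, level with it; the furniture and walls round the work are solid. World frame = base frame: x ahead of the robot, y to its left, z up, the work surface at z = 0. Lengths are in m, angles in rad, forces in N, time in s.
With the tool pointing down it reaches from about 0.325 to 0.9 m from the base axis. Payload 3.5 kg.
Tool frame: the origin (TCP) lies midway between the tips of the shut fingers; the grasp point (between the pads) lies r.pinch_z behind it (r.pinch_z is the distance from the TCP to the grasp point, in m); z points along the fingers, y is the line along which they close (so a half turn about z gives the same grasp; the last joint's range is limited). The gripper opens to 85 mm and grips with 20 to 120 N. Pads are 22 mm wide; open, the fingers measure 114 mm over their backs; the gripper's body (76 mm by 85 mm) begins 54 mm behind the grasp point. The pads swing forward as they close: fully open they stand 13 mm farther back than shut.
Start: joints at [1.236, 0.276, -0.026, 1.268, 0, 1.467], TCP at [0.144, 0.608, 0.231] pointing down, gripper open.
Joint ranges: [-3.12, 3.12], [-0.85, 1.88], [-1.08, 1.24], [-1.95, 2.15], [-1.57, 1.53], [-3.14, 3.14]. Speed limits (rad/s): [2.57, 2.57, 3.14, 3.14, 3.14, 3.14].

## Interface

Orientations are given as a 3x3 rotation matrix whose columns are the frame's x, y, z axes.
In Python, from cell import r, eyes gives the robot as it stands.
- The arm moves only by the tool apply_moves, never from a script. Its argument "targets" is a list of rows, each a list of 2 entries, a list of its own where there are three numbers: the shift along the tool's x, y, z in cm, then the turn about the tool's z in degrees. In form: [[[tx, ty, tz], yaw], ...]. A call has 1 to 5 rows; each row shifts and turns the commanded pose from where the row before left it, along the tool's axes as they then stand; what a row does not reach is not made up. A row lasts 1/12 s, in which the tool goes at most 41.7 mm and 7.16 degrees, less where a joint would pass 70% of its speed; a pose out of reach is approached as far as the arm can. A call is refused whole if a number of a shift passes 4.17 or a number of a turn 7.16, either way. A call with a gripper value outside its range is refused whole. "claw" is the closure in counts, from 0 (fully open) to 255 (shut), set as the call begins (left out, the last holds). The fingers move at their own pace and stop on an object; "squeeze" is the grip in N (left out, the last holds). Time passes only in rows, so rows that do not move let the fingers close. It gives the time, the measured TCP pose, the force, the opening and the grip force at its end, in the units of the state.
- r.observe(): the state, without advancing time (a new reading comes with each control period).
- eyes.get_image(name): name is "scene" or "top" or "wrist"; returns a dict with "frame" (400x640x3 uint8, red, green, blue), "depth" (400x640 float32, m along the optical axis (not along the pixel's ray), 0 where there is no reading), "fov_y" (degrees; the focal length in pixels is half the picture's height over the tangent of half this angle, whatever the lens; pixels are square), "cx", "cy" (the principal point, pixels), "R" (3x3) and "t" (3): a world point X has camera coordinates R X + t; the wrist camera has in their place "tool_from_camera" (4x4, takes a point from camera to tool coordinates, whose origin is the TCP and whose axes are the flange's). Camera axes: x right, y down, z forward; pixel columns grow to the right and rows downward; lengths in m; the calibration is good to about 2 mm. The wrist camera is an equidistant fisheye: a pixel r from the principal point sees the ray r / f radians off the axis. A picture is of the moment at which its call begins: read the wrist's pose just before it.
- r.sign_off(): hands the job in; it is judged then, once.
The state is a dict: "time": time; "qpos": joint angles; "qd": joint speeds; "effort": joint torques, N m; "eef_pos": TCP position; "eef_rot": TCP orientation; "wrist_force": force on the tool from outside, world axes, zero at the start; "ft_torque": the same for the moment, N m; "opening": finger opening in m; "grip_force": force on a finger pad.
Only numpy, scipy, OpenCV 4.12 (cv2) and the standard library are available. Lean on these libraries where they do the work, as an engineer would, in place of code of your own. Each camera call takes 0.05 s, during which the arm holds its last target. There are 200 camera calls.

## Task

Push the steel pan along its dock until it sits fully home against the back stop, then flip the red clamp lever over towards the pan so that it snaps past centre and its rubber pad holds down the pan's rim. Only push, do not lift the pan off the dock, and leave the pepper mill, spice jar and kitchen timer where they stand.

Things in the scene. Friction and masses are not known exactly. Their poses are not given: they have to be found in the camera images.
- dock: Fixed steel dock: base plate 215 x 270 x 6 mm, back stop at its +x end (inner face at x +54, top at z +74), guide rails along x at y +/-87 mm (tops at z +36) with 3 mm play to the pan, -x end open. Origin: on the bench under the centre of a fully home pan. +x points from open end to stop, away from the robot within 0.35 rad; +z up. The clamp stands on the -y side (robot's right).
- pan: Empty open steel pan, 108 mm along x, 176 along y, 65 high, 0.35 to 0.5 kg, loose between the rails. Its top edge has an outward flange 7 mm deep; the walls below are 4 to 7 mm farther in. Origin: centre of its underside, 6 mm above the bench; axes as the dock's. Starts 20 to 42 mm short of home, towards -x; home = flange on the stop, origin at dock x = 0 within 4 mm. Slides at 2 to 6 N.
- pivot (a point): Centre of the lever's hinge, at x +36, y -124, z +83 mm in the dock frame; hinge axis along the dock's x. The dark steel bracket round it is 31 mm wide along x, 30 mm along y, and its top is 92 mm above the bench.
- grip_end (a point): Centre of the grip's round outer end, 90 mm from the hinge. The red grip, a round bar 18 mm thick, covers 39 to 99 mm from the hinge; a 10 mm rod joins it to the hinge. Open, the lever leans 0.5 rad away from the pan, this point at dock x +36, y -167, z +162 mm; upright, the grip's top is at z +182. A short arm with a black rubber pad sticks up by the hinge when open and swings down onto the rim.
- clamp_lever (a joint): Lever angle, rad: 0 = open (leans 0.5 rad away from the pan), 0.5 = upright, dead centre, about 1.0 = closed (leans over the pan, pad on the rim of a home pan); 1.12 = end stop with no rim under the pad. A spring drives it to the nearer end: about 0.22 N m when open, falling to nothing at 0.5. About 3 to 5 N on the grip towards dock +y carries it over; past centre it snaps shut by itself.
- pepper: Wooden pepper mill, 58 mm across, 160 mm tall, standing loose on the far side of the dock from the clamp; origin at the centre of its underside. To be left alone.
- jar: Spice jar with a red cap, 45 mm across, 106 mm tall, standing loose near the pepper mill; origin at the centre of its underside. To be left alone.
- timer: White round kitchen timer, 68 mm across, 50 mm tall, standing loose on the clamp side of the dock, nearer to the robot than the lever; origin at the centre of its underside. To be left alone.
Not all that is in view belongs to the job. Of the things that look like the pan, the largest one is meant.

How it is judged:
By the outcome, as a careful person would: the job done as asked, in the order asked, and still so for the second after the job is handed in, with the robot touching nothing.
It also fails if it takes over 42 s, if anything falls off the work surface, if the arm or the gripper's body presses on something with over 40 N, if the wrist force passes 120 N, or if a joint passes its speed limit or range.

## Working session

There is one attempt and no reset: what is moved stays moved. The work goes in short steps, Python scripts to look and compute and a tool call to move; the robot and the scene stay as the last step left them, time stands still between calls to the robot, and variables do not carry over. Pictures are saved under pics/ and viewed, at most 10 in all, crops included, and the job is handed in when it is done.

Besides the shell and the picture viewer there is one more tool, called after "Emit:" as name(argument=value, ...), one argument or row to a line, values as JSON. apply_moves: Moves the arm, as the interface text tells. Its arguments: {"type":"object","properties":{"targets":{"type":"array","items":{"type":"array"}},"claw":{"type":"number"},"squeeze":{"type":"number"}},"required":["targets"]}

```bash
mkdir -p pics; ls; cat > h.py <<'E'
from cell import r, eyes
import numpy as np, cv2
def grab(n):
    d=eyes.get_image(n); np.savez('/tmp/'+n+'.npz',**{k:np.asarray(v) for k,v in d.items()}); return d
def load(n): return dict(np.load('/tmp/'+n+'.npz'))
def cloud(d):
    f=200/np.tan(np.radians(float(d['fov_y']))/2); z=d['depth']; v,u=np.mgrid[0:400,0:640]
    c=np.stack([(u-d['cx'])/f*z,(v-d['cy'])/f*z,z],-1)
    P=(c-d['t'])@d['R']; P[z==0]=np.nan; return P
E
python3 - <<'E'
from h import *
print(r.pinch_z); print(r.observe())
a=grab('scene');b=grab('top')
for n,d in(('scene',a),('top',b)):
    print(n,d['fov_y'],d['R'],d['t'],(d['depth']>0).mean())
    cv2.imwrite(f'pics/{n}0.png',d['frame'][:,:,::-1])
E
```

```text
pics
0.0187
{'time': 0.0, 'qpos': array([ 1.23557451e+00,  2.77123150e-01, -2.79205629e-02,  1.26801054e+00,
        9.49749670e-06,  1.46738284e+00]), 'qd': array([ 5.85627734e-04, -6.64033418e-04, -3.27076455e-04,  5.07686482e-04,
       -1.92859692e-04,  5.95534579e-05]), 'effort': array([ 5.56102877e-04, -4.45505333e+01,  2.95205712e+01,  1.64087611e-02,
       -1.13621841e-04, -2.63770872e-07]), 'eef_pos': array([0.14333635, 0.60751856, 0.23014714]), 'eef_rot': array([[-9.73252450e-01,  2.29737031e-01, -7.51778534e-04],
       [ 2.29738133e-01,  9.73250151e-01, -2.12912010e-03],
       [ 2.42530841e-04, -2.24488355e-03, -9.99997451e-01]]), 'wrist_force': array([ 0.53410884, -0.22268764, -0.22707054]), 'ft_torque': array([ 0.00701038, -0.02279348, -0.02927881]), 'grip_force': 0.0, 'opening': 0.08539490755988999}
scene 53.47329602103638 [[ 0.69261376 -0.72126392 -0.00803362]
 [-0.47179639 -0.44457471 -0.76142071]
 [ 0.54561374  0.53116069 -0.64820827]] [-0.35868874  0.34478219  0.96845404] 0.99437109375
top 47.990214692953366 [[-0.00969693 -0.99967256  0.02368016]
 [-0.99220458  0.00667675 -0.12444069]
 [ 0.12424184 -0.02470225 -0.99194444]] [2.03243125e-04 5.08663285e-01 1.44072172e+00] 0.99585546875
```

View pics/scene0.png

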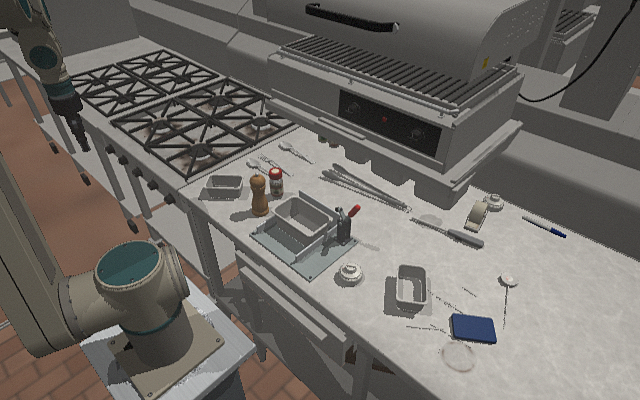

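View pics/top0.png

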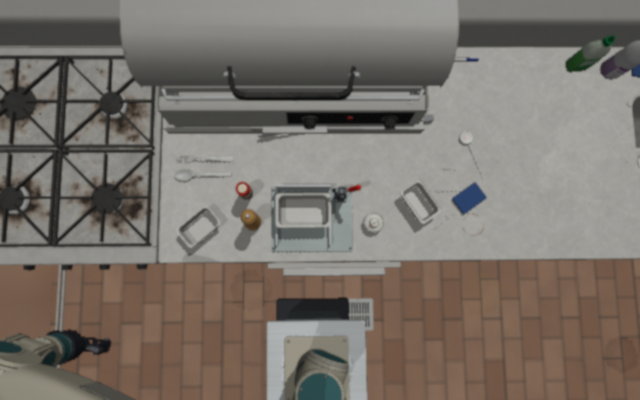

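The top view shows three pan-like things: a small tray at (198,228), the pan in the dock at (305,208), and a small tray at (418,204). The pan in the dock is the largest, so it is the one meant. The lever grip is at (355,188), its bracket at (340,194), the timer at (373,223), the mill at (250,218) and the jar at (243,189).

```bash
python3 - <<'E'
from h import *
d=load('top');P=cloud(d);z=P[...,2]
fr=d['frame']
cv2.imwrite('pics/crop.png',cv2.resize(fr[165:265,225:395],None,fx=4.5,fy=4.5,interpolation=cv2.INTER_CUBIC)[:,:,::-1])
s=load('scene');S=cloud(s)
for n,Q,im in(('top',P,fr),('scene',S,s['frame'])):
    R,G,B=[im[...,i].astype(int) for i in range(3)]
    m=(R>110)&(G<60)&(B<60)&(Q[...,0]>.3)&(Q[...,0]<.75)&(abs(Q[...,1])<.4)
    k,l,st,c=cv2.connectedComponentsWithStats(m.astype(np.uint8))
    for i in range(1,k):
        if st[i,4]>8:
            q=Q[l==i]; print(n,c[i],st[i,4],q.min(0),q.max(0),np.median(q,0))
    # height layers near the dock
    reg=(Q[...,0]>.33)&(Q[...,0]<.66)&(abs(Q[...,1]-.03)<.17)
    for lo,hi in((.003,.012),(.03,.04),(.06,.069),(.069,.08),(.085,.1)):
        mm=reg&(Q[...,2]>lo)&(Q[...,2]<hi); q=Q[mm]
        if len(q)<5: print(n,lo,len(q));continue
        print(n,lo,len(q),q.min(0).round(3),q.max(0).round(3),np.median(q,0).round(3), cv2.minAreaRect(q[:,:2].astype(np.float32)*1000))
    print('table',np.nanmedian(Q[(Q[...,0]>.4)&(Q[...,0]<.6)&(Q[...,1]<-.2)&(Q[...,1]>-.6)][:,2]))
# label height map for viewing
hm=np.clip(np.nan_to_num(z)*1500,0,255).astype(np.uint8)[165:265,225:395]
cv2.imwrite('pics/hm.png',cv2.applyColorMap(cv2.resize(hm,None,fx=4.5,fy=4.5,interpolation=0),cv2.COLORMAP_JET))
E
```

```text
top [244.95238095 191.0952381 ] 21 [0.54908366 0.20473649 0.09830919] [0.57428095 0.23580916 0.11007251] [0.55586166 0.21387356 0.10571835]
top [355.63636364 187.22727273] 22 [ 0.55261998 -0.13168575  0.13792575] [ 0.56425402 -0.10447661  0.17284998] [ 0.56057965 -0.1238706   0.1664175 ]
top 0.003 3903 [ 0.341 -0.14   0.003] [0.66  0.2   0.012] [0.471 0.017 0.007] ((500.210205078125, 30.013076782226562), (319.2352294921875, 339.4217224121094), 0.03188047558069229)
top 0.03 182 [ 0.395 -0.071  0.03 ] [0.581 0.196 0.04 ] [0.507 0.043 0.036] ((488.7576904296875, 62.544837951660156), (266.9284973144531, 184.90664672851562), 89.55484008789062)
top 0.06 141 [ 0.451 -0.098  0.06 ] [0.584 0.199 0.069] [0.544 0.046 0.067] ((517.9660034179688, 50.47643280029297), (296.86328125, 132.3025360107422), 89.56099700927734)
top 0.069 362 [ 0.451 -0.101  0.069] [0.584 0.199 0.08 ] [0.553 0.027 0.072] ((517.4146118164062, 48.83711242675781), (298.23077392578125, 132.7943115234375), 89.4803466796875)
top 0.085 50 [ 0.541 -0.1    0.085] [ 0.577 -0.071  0.1  ] [ 0.556 -0.086  0.09 ] ((559.2376708984375, -8
[... 754 characters left out ...]
.2   0.04 ] [0.488 0.003 0.035] ((488.33843994140625, 50.410423278808594), (298.4107666015625, 188.56700134277344), 89.97148895263672)
scene 0.06 308 [ 0.452 -0.099  0.06 ] [0.585 0.199 0.069] [0.555 0.056 0.064] ((519.5905151367188, 49.88206481933594), (296.1400451660156, 133.7259063720703), 89.18507385253906)
scene 0.069 475 [ 0.449 -0.099  0.069] [0.588 0.199 0.08 ] [0.545 0.034 0.072] ((518.4803466796875, 50.08622741699219), (294.8214111328125, 139.37918090820312), 88.6366958618164)
scene 0.085 94 [ 0.457 -0.099  0.085] [0.576 0.2   0.1  ] [ 0.547 -0.08   0.092] ((518.5598754882812, 52.02760314941406), (35.88676834106445, 317.7737731933594), 16.73873519897461)
table 0.0008489654346951732
```

View pics/crop.png

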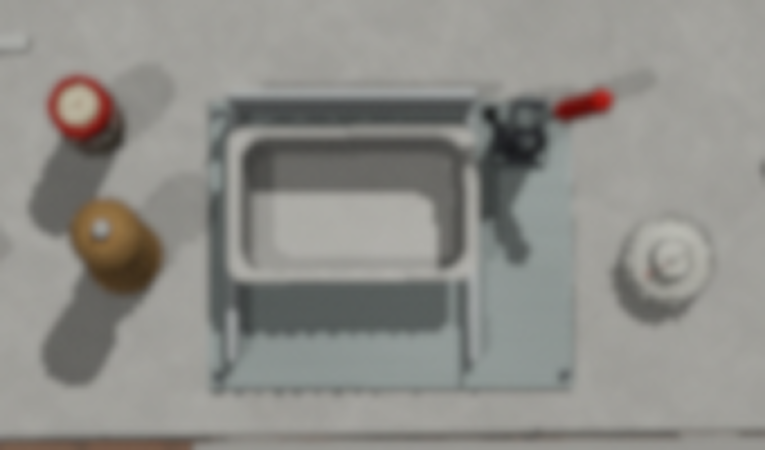

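View pics/hm.png

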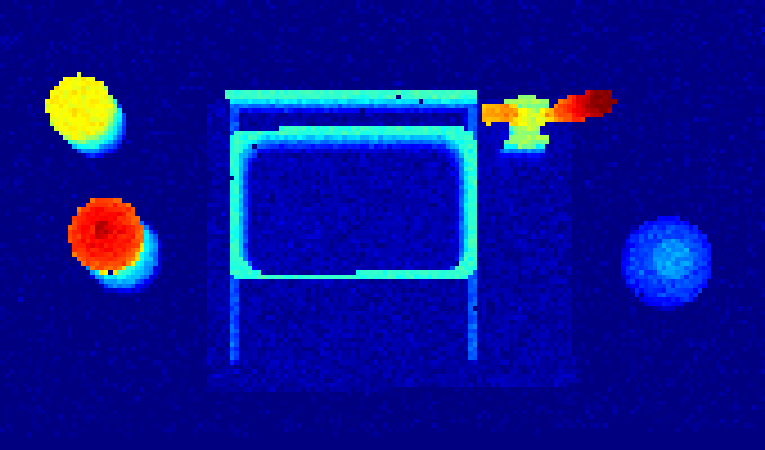

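The crop confirms the choice: an open pan between rails, the stop on its far side, and the red lever leaning to the right. Next I fit the dock frame and the pan gap.

```bash
cat > meas.py <<'E'
from h import *
P=cloud(load('top')); v,u=np.mgrid[0:400,0:640]; z=P[...,2]
rg=lambda r0,r1,c0,c1,lo,hi:P[(v>=r0)&(v<=r1)&(u>=c0)&(u<=c1)&(z>lo)&(z<hi)]
def line(q,ax):
    c=np.polyfit(q[:,ax],q[:,1-ax],1); return c
st=rg(183,189,275,330,.069,.08); print('stop',st.min(0),st.max(0),line(st,1))
L=rg(227,246,274,281,.028,.042);Rr=rg(227,246,325,333,.028,.042)
for n,q in(('L',L),('R',Rr)): print(n,len(q),line(q,0),q.mean(0))
yaw=(line(L,0)[0]+line(Rr,0)[0])/2; print('yaw rails',yaw,'stop',-line(st,1)[0])
pan=rg(191,228,274,333,.064,.078); 
print('pan',cv2.minAreaRect(pan[:,:2].astype(np.float32)*1000), pan.min(0),pan.max(0))
for n,c in(('bracket',rg(180,200,335,352,.086,.098)),('grip',rg(180,196,350,364,.12,.19)),('timer',rg(210,240,360,390,.02,.09)),('pepper',rg(205,232,238,262,.13,.2)),('jar',rg(180,200,230,253,.08,.13))):
    print(n,len(c),c.min(0).round(3),c.max(0).round(3),c.mean(0).round(3))
E
python3 meas.py
```

```text
stop [ 0.57696505 -0.05022107  0.0690412 ] [0.58432767 0.12604024 0.07994289] [0.006446   0.58124619]
L 33 [0.00014056 0.12349876] [0.4256999  0.1235586  0.03416644]
R 33 [-0.01611076 -0.04140927] [ 0.42350772 -0.0482323   0.03586052]
yaw rails -0.007985099976979392 stop -0.006445995186094867
pan ((504.6614074707031, 36.99324417114258), (173.1177520751953, 107.21700286865234), 89.61077117919922) [ 0.45057363 -0.04983766  0.06402277] [0.55832494 0.1232307  0.07795481]
bracket 45 [ 0.541 -0.1    0.087] [ 0.577 -0.071  0.098] [ 0.558 -0.085  0.09 ]
grip 64 [ 0.551 -0.137  0.133] [ 0.568 -0.107  0.173] [ 0.558 -0.121  0.157]
timer 305 [ 0.434 -0.223  0.02 ] [ 0.497 -0.16   0.054] [ 0.465 -0.191  0.033]
pepper 206 [0.453 0.18  0.13 ] [0.5   0.228 0.163] [0.475 0.203 0.143]
jar 179 [0.546 0.204 0.082] [0.591 0.249 0.113] [0.567 0.225 0.104]
```

The dock origin is about (0.522, 0.037) with yaw about -0.007, and the bracket at (0.558, -0.085) matches the predicted pivot. The pan is about 18–20 mm short. Pushing on its flange could tip it, so I'll push low on the far wall from inside, with the fingers shut. First I square up the tool and cross at the current height.

Emit:
apply_moves(
  targets=[
    [[0,0,0],-6.65],
    [[0,0,0],-6.65],
    [[-2.0,-3.17,0],0],
    [[-2.0,-3.17,0],0],
    [[-2.0,-3.17,0],0],
  ],
  claw=255,
)

```text
time: 0.52
eef_pos: [0.2036, 0.512, 0.2305]
eef_rot: [[-1.0, -0.002, -0.0], [-0.002, 1.0, -0.001], [0.0, -0.001, -1.0]]
wrist_force: [0.5, 0.9, 0.6]
opening: 0.0255
grip_force: 0.0
```

Emit:
apply_moves(
  targets=[
    [[-2.0,-3.17,0],0],
    [[-2.0,-3.17,0],0],
    [[-2.0,-3.17,0],0],
    [[-2.0,-3.17,0],0],
    [[-2.0,-3.17,0],0],
  ],
)

```text
time: 0.93
eef_pos: [0.3039, 0.3529, 0.2309]
eef_rot: [[-1.0, -0.001, -0.0], [-0.001, 1.0, -0.0], [0.0, -0.0, -1.0]]
wrist_force: [-0.4, 0.4, 0.2]
opening: 0.0002
grip_force: 0.0
```

Emit:
apply_moves(
  targets=[
    [[-2.0,-3.17,0],0],
    [[-2.0,-3.17,0],0],
    [[-2.0,-3.17,0],0],
    [[-2.0,-3.17,0],0],
    [[-2.0,-3.17,0],0],
  ],
)

```text
time: 1.35
eef_pos: [0.4039, 0.1945, 0.231]
eef_rot: [[-1.0, -0.0, -0.0], [-0.0, 1.0, -0.0], [0.0, -0.0, -1.0]]
wrist_force: [0.9, 0.5, 0.4]
opening: -0.0001
grip_force: 0.0
```

Emit:
apply_moves(
  targets=[
    [[-2.0,-3.17,0],0],
    [[-2.0,-3.17,0],0],
    [[-2.0,-3.17,0],0],
    [[0,0,0],0],
    [[0,0,0],0],
  ],
)

```text
time: 1.77
eef_pos: [0.4642, 0.0996, 0.2309]
eef_rot: [[-1.0, 0.004, -0.001], [0.004, 1.0, 0.0], [0.001, 0.0, -1.0]]
wrist_force: [-0.6, -0.4, -0.8]
opening: -0.0001
grip_force: 0.0
```

Emit:
apply_moves(
  targets=[
    [[-2.0,-3.1,0],0],
    [[-2.0,-3.1,0],0],
    [[0,0,0],0],
    [[0,0,3.5],0],
    [[0,0,3.5],0],
  ],
)

```text
time: 2.18
eef_pos: [0.506, 0.04, 0.1628]
eef_rot: [[-1.0, -0.001, 0.006], [-0.001, 1.0, 0.0], [-0.006, 0.0, -1.0]]
wrist_force: [0.3, -0.4, -1.5]
opening: -0.0001
grip_force: 0.0
```

Emit:
apply_moves(
  targets=[
    [[0,0,3.5],0],
    [[0,0,3.5],0],
    [[0,0,2.5],0],
    [[0,0,2.5],0],
    [[0,0,0],0],
  ],
)

```text
time: 2.6
eef_pos: [0.4977, 0.041, 0.0364]
eef_rot: [[-1.0, -0.002, -0.011], [-0.002, 1.0, 0.001], [0.011, 0.001, -1.0]]
wrist_force: [-1.3, -0.2, -0.8]
opening: 0.0003
grip_force: 0.0
```

Emit:
apply_moves(
  targets=[
    [[0,-0.4,0.6],0],
    [[0,0,0.6],0],
    [[-1.0,0,0],0],
    [[-1.0,0,0],0],
    [[0,0,0],0],
  ],
)

```text
time: 3.02
eef_pos: [0.5281, 0.0351, 0.0312]
eef_rot: [[-1.0, -0.0, 0.006], [-0.0, 1.0, -0.0], [-0.006, -0.0, -1.0]]
wrist_force: [-0.7, -0.1, 0.9]
opening: -0.0004
grip_force: 0.1
```

Emit:
apply_moves(
  targets=[
    [[0,0,0],0],
    [[0,0,0.3],0],
    [[0,0,0],0],
    [[-0.3,0,0],0],
    [[0,0,0],0],
  ],
)

```text
time: 3.43
eef_pos: [0.5258, 0.0351, 0.028]
eef_rot: [[-1.0, -0.0, -0.002], [-0.0, 1.0, -0.0], [0.002, -0.0, -1.0]]
wrist_force: [-6.6, 1.0, 14.4]
opening: -0.0002
grip_force: 7.6
```

Emit:
apply_moves(
  targets=[
    [[-0.4,0,0],0],
    [[-0.4,0,0],0],
    [[0,0,0],0],
  ],
)

```text
time: 3.68
eef_pos: [0.5308, 0.0351, 0.0279]
eef_rot: [[-1.0, -0.0, -0.008], [-0.0, 1.0, -0.001], [0.008, -0.001, -1.0]]
wrist_force: [-11.9, -0.0, 20.6]
opening: -0.0
grip_force: 11.6
```

The tip is pressing down on the fillet or the sloped wall, so I raise it a little.

Emit:
apply_moves(
  targets=[
    [[0.2,0,-0.6],0],
    [[0.3,0,-0.6],0],
    [[0,0,0],0],
    [[0,0,0],0],
  ],
)

```text
time: 4.02
eef_pos: [0.5304, 0.0351, 0.0388]
eef_rot: [[-1.0, -0.0, 0.002], [-0.0, 1.0, -0.0], [-0.002, -0.0, -1.0]]
wrist_force: [0.6, -0.6, 0.4]
opening: 0.0001
grip_force: 0.0
```

```bash
python3 - <<'E'
from h import *
grab('top');grab('scene'); print(r.observe()['wrist_force'],r.observe()['eef_pos'])
a=load('top')['frame'][165:265,225:395];b=load('scene')['frame'][165:300,230:400]
f=lambda a:cv2.resize(a,(390,int(390*a.shape[0]/a.shape[1])),interpolation=2)
a,b=f(a),f(b);h=max(len(a),len(b));p=np.zeros((h,780,3),np.uint8);p[:len(a),:390]=a;p[:len(b),390:]=b
cv2.imwrite('pics/in.png',p[:,:,::-1])
E
```

```text
[ 1.15128741  0.07722042 -0.25415037] [0.52993188 0.03516539 0.03819661]
```

View pics/in.png

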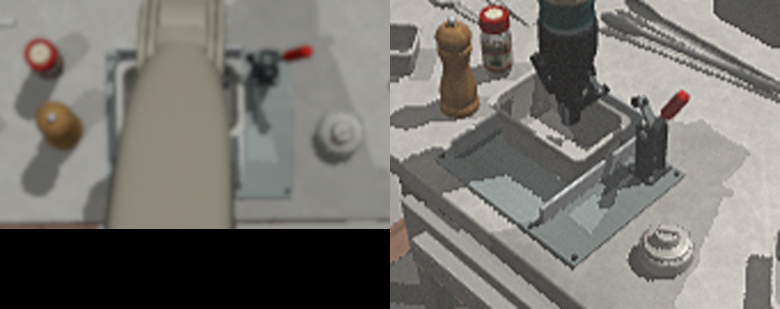

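The scene view shows the fingers inside the pan near its far wall (about (572,115)), with no contact now; nothing else has been disturbed. I push on in small steps.

Emit:
apply_moves(
  targets=[
    [[-0.5,0,0],0],
    [[-0.5,0,0],0],
    [[0,0,0],0],
  ],
)

```text
time: 4.37
eef_pos: [0.5416, 0.0351, 0.0383]
eef_rot: [[-1.0, -0.0, 0.002], [-0.0, 1.0, -0.0], [-0.002, -0.0, -1.0]]
wrist_force: [0.8, -0.6, 0.9]
opening: -0.0003
grip_force: 0.0
```

Emit:
apply_moves(
  targets=[
    [[-0.3,0,0],0],
    [[-0.3,0,0],0],
    [[0,0,0],0],
  ],
)

```text
time: 4.62
eef_pos: [0.5451, 0.0353, 0.0379]
eef_rot: [[-1.0, -0.0, -0.002], [-0.0, 1.0, 0.0], [0.002, 0.0, -1.0]]
wrist_force: [-1.9, 0.1, 1.7]
opening: -0.0004
grip_force: 1.4
```

```bash
cat > pan.py <<'E'
from h import *
grab('top'); P=cloud(load('top')); v,u=np.mgrid[0:400,0:640]; z=P[...,2]
q=P[(u>=327)&(u<=333)&(z>.06)&(z<.078)&(v>190)&(v<232)]
q=q[q[:,1]>-.06]; print('pan right flange x',q[:,0].min(),q[:,0].max(),len(q))
S=grab('scene'); Q=cloud(S)
q=Q[(abs(Q[...,1]-.037)<.09)&(Q[...,2]>.06)&(Q[...,2]<.082)&(Q[...,0]>.43)&(Q[...,0]<.6)]
for y in(-.03,-.01,.07,.09,.1):
    k=q[abs(q[:,1]-y)<.008]; print(y,np.sort(k[k[:,0]<.5][:,0])[:4].round(4), 'n',len(k))
print(r.observe()['time'],r.observe()['eef_pos'],r.observe()['wrist_force'])
E
python3 pan.py
```

```text
pan right flange x 0.46395569391574404 0.5640473300338074 91
-0.03 [0.4621 0.4625 0.4634 0.4635] n 49
-0.01 [0.4615 0.4625 0.4645 0.4646] n 45
0.07 [0.459  0.4593 0.4604 0.4605] n 11
0.09 [0.4592 0.4597 0.4598 0.4601] n 12
0.1 [0.458  0.4584 0.4586 0.4596] n 13
4.7167 [0.54514934 0.03529001 0.03801058] [-2.78591468 -0.54324596  1.31673267]
```

Emit:
apply_moves(
  targets=[
    [[-0.3,0,0],0],
    [[-0.3,0,0],0],
    [[0,0,0],0],
  ],
)

```text
time: 4.97
eef_pos: [0.5526, 0.0352, 0.0384]
eef_rot: [[-1.0, -0.0, 0.001], [-0.0, 1.0, 0.0], [-0.001, 0.0, -1.0]]
wrist_force: [-2.7, -0.6, -0.3]
opening: -0.0
grip_force: 0.9
```

Emit:
apply_moves(
  targets=[
    [[-0.2,0,0],0],
    [[-0.2,0,0],0],
    [[0,0,0],0],
  ],
)

```text
time: 5.22
eef_pos: [0.5553, 0.0352, 0.0382]
eef_rot: [[-1.0, -0.0, -0.001], [-0.0, 1.0, -0.0], [0.001, -0.0, -1.0]]
wrist_force: [-4.2, -0.3, 3.0]
opening: 0.0
grip_force: 2.3
```

Emit:
apply_moves(
  targets=[
    [[-0.2,0,0],0],
    [[0,0,0],0],
  ],
)

```text
time: 5.38
eef_pos: [0.557, 0.0353, 0.0382]
eef_rot: [[-1.0, -0.0, -0.002], [-0.0, 1.0, 0.0], [0.002, 0.0, -1.0]]
wrist_force: [-4.5, 0.7, 3.0]
opening: 0.0002
grip_force: 2.7
```

Emit:
apply_moves(
  targets=[
    [[-0.2,0,0],0],
    [[-0.2,0,0],0],
    [[0,0,0],0],
  ],
)

```text
time: 5.63
eef_pos: [0.5573, 0.0353, 0.0379]
eef_rot: [[-1.0, -0.0, -0.009], [-0.0, 1.0, -0.0], [0.009, -0.0, -1.0]]
wrist_force: [-12.5, 0.1, 10.6]
opening: 0.0002
grip_force: 7.4
```

```bash
python3 pan.py
```

```text
pan right flange x 0.47329391367444273 0.5643974428775623 84
-0.03 [0.4708 0.4721 0.4725 0.4735] n 37
-0.01 [0.4697 0.4726 0.4737 0.4738] n 33
0.07 [0.4708 0.4717 0.4725 0.4732] n 12
0.09 [0.4728 0.4737 0.4745 0.4747] n 13
0.1 [0.4719 0.4728 0.4742 0.4748] n 13
5.7333 [0.55729882 0.03532055 0.03787346] [-11.67579816   0.3503292    9.64223967]
```

It has stopped hard against the stop: the force jumped to 12 N with no further movement, and both near corners sit at x≈0.471–0.473. I back off, lift out, and cross over to the outside of the lever.

Emit:
apply_moves(
  targets=[
    [[-0.2,0,0],0],
    [[0,0,0],0],
    [[1.0,0,0],0],
    [[1.5,0,0],0],
    [[0,0,0],0],
  ],
)

```text
time: 6.15
eef_pos: [0.5375, 0.0353, 0.0382]
eef_rot: [[-1.0, -0.0, -0.0], [-0.0, 1.0, -0.0], [0.0, -0.0, -1.0]]
wrist_force: [-0.5, 0.6, -0.9]
opening: -0.0001
grip_force: 0.0
```

Emit:
apply_moves(
  targets=[
    [[0,0,-3.5],0],
    [[0,0,-4],0],
    [[0,0,-4],0],
    [[0,0,-4],0],
    [[0,0,-4],0],
  ],
)

```text
time: 6.57
eef_pos: [0.5405, 0.0351, 0.236]
eef_rot: [[-1.0, -0.0, 0.004], [-0.0, 1.0, -0.0], [-0.004, -0.0, -1.0]]
wrist_force: [1.7, -0.1, 0.3]
opening: -0.0002
grip_force: 0.0
```

Emit:
apply_moves(
  targets=[
    [[0,0,-2],0],
    [[0,0,0],0],
    [[0,0,0],0],
  ],
)

```text
time: 6.82
eef_pos: [0.5417, 0.035, 0.2558]
eef_rot: [[-1.0, -0.0, 0.007], [-0.0, 1.0, -0.0], [-0.007, -0.0, -1.0]]
wrist_force: [-0.0, 0.4, 0.3]
opening: 0.0001
grip_force: 0.0
```

```bash
python3 pan.py
```

```text
pan right flange x 0.4727882381879008 0.5639888413297277 82
-0.03 [0.472  0.4734 0.4734 0.4739] n 34
-0.01 [0.4713 0.4714 0.4732 0.4741] n 39
0.07 [0.4716 0.4728 0.4729 0.4746] n 36
0.09 [0.4706 0.4722 0.4731 0.4742] n 34
0.1 [0.4706 0.4726 0.4726 0.4745] n 31
6.9167 [0.53892475 0.03515801 0.25231154] [ 0.19688718  0.44775267 -0.56628803]
```

Emit:
apply_moves(
  targets=[
    [[-0.4,-3.7,0],0],
    [[-0.4,-3.7,0],0],
    [[-0.4,-3.7,0],0],
    [[-0.4,-3.7,0],0],
    [[-0.3,-3.7,0],0],
  ],
)

```text
time: 7.33
eef_pos: [0.557, -0.1511, 0.2507]
eef_rot: [[-1.0, -0.001, -0.003], [-0.001, 1.0, 0.001], [0.003, 0.001, -1.0]]
wrist_force: [1.4, -0.4, -0.4]
opening: 0.0002
grip_force: 0.0
```

Emit:
apply_moves(
  targets=[
    [[0,-3.7,0],0],
    [[0,0,0],0],
    [[0,0,3.7],0],
    [[0,0,3.7],0],
    [[0,0,3.7],0],
  ],
)

```text
time: 7.75
eef_pos: [0.5574, -0.1868, 0.1397]
eef_rot: [[-1.0, 0.0, -0.0], [0.0, 1.0, 0.0], [0.0, 0.0, -1.0]]
wrist_force: [0.6, 0.0, -0.9]
opening: -0.0005
grip_force: 0.0
```

Emit:
apply_moves(
  targets=[
    [[0,0,0],0],
    [[0,0,0],0],
    [[0,0,0],0],
  ],
)

```text
time: 8.0
eef_pos: [0.5583, -0.1867, 0.1429]
eef_rot: [[-1.0, -0.001, 0.0], [-0.001, 1.0, -0.0], [-0.0, -0.0, -1.0]]
wrist_force: [-0.3, 0.1, 1.0]
opening: 0.0002
grip_force: 0.0
```

Emit:
apply_moves(
  targets=[
    [[0,1.0,0],0],
    [[0,1.0,0],0],
    [[0,1.0,0],0],
    [[0,1.0,0],0],
    [[0,0.8,0],0],
  ],
)

```text
time: 8.42
eef_pos: [0.5592, -0.1394, 0.1445]
eef_rot: [[-1.0, -0.001, 0.003], [-0.001, 1.0, -0.005], [-0.003, -0.005, -1.0]]
wrist_force: [0.0, -5.1, 3.8]
opening: 0.0002
grip_force: 2.5
```

Emit:
apply_moves(
  targets=[
    [[0,0.8,0],0],
    [[0,0.8,0],0],
    [[0,0.8,0],0],
    [[0,0.8,0],0],
    [[0,0,0],0],
  ],
)

```text
time: 8.83
eef_pos: [0.5569, -0.1043, 0.1416]
eef_rot: [[-1.0, -0.002, -0.002], [-0.002, 1.0, 0.003], [0.002, 0.003, -1.0]]
wrist_force: [-0.6, 0.9, 0.4]
opening: 0.0
grip_force: 0.0
```

```bash
cat > lev.py <<'E'
from h import *
Q=cloud(grab('scene')); im=load('scene')['frame'].astype(int)
m=(im[...,0]>100)&(im[...,1]<60)&(im[...,2]<60)&(Q[...,0]>.5)&(Q[...,0]<.6)&(Q[...,1]<.15)&(Q[...,1]>-.2)
q=Q[m]; print(len(q), q.min(0) if len(q) else '', q.max(0) if len(q) else ''); print(r.observe()['eef_pos'])
E
python3 lev.py
```

```text
0  
[ 0.55696226 -0.10506803  0.14156727]
```

The force has dropped to zero, so the lever has probably snapped over. I retreat and check.

Emit:
apply_moves(
  targets=[
    [[0,-2,0],0],
    [[0,-3,0],0],
    [[0,-2,-3],0],
    [[0,0,-4],0],
    [[0,0,-4],0],
  ],
)

```text
time: 9.3
eef_pos: [0.5562, -0.1773, 0.2513]
eef_rot: [[-1.0, 0.002, -0.005], [0.002, 1.0, 0.003], [0.005, 0.003, -1.0]]
wrist_force: [1.5, 0.2, 0.0]
opening: -0.0001
grip_force: 0.0
```

Emit:
apply_moves(
  targets=[
    [[3.0,-3,0],0],
    [[3.0,-3,0],0],
    [[3.0,-3,0],0],
    [[0,-3,0],0],
    [[0,0,0],0],
  ],
)

```text
time: 9.72
eef_pos: [0.4681, -0.2993, 0.2518]
eef_rot: [[-1.0, 0.005, 0.0], [0.005, 1.0, -0.002], [-0.0, -0.002, -1.0]]
wrist_force: [1.2, -0.3, 0.5]
opening: 0.0001
grip_force: 0.0
```

```bash
python3 lev.py; python3 pan.py; python3 meas.py | tail -8;python3 - <<'E'
from h import *
a=load('top')['frame'][165:265,225:395];b=load('scene')['frame'][165:300,230:400]
f=lambda a:cv2.resize(a,(390,int(390*a.shape[0]/a.shape[1])),interpolation=2)
a,b=f(a),f(b);h=max(len(a),len(b));p=np.zeros((h,780,3),np.uint8);p[:len(a),:390]=a;p[:len(b),390:]=b
cv2.imwrite('pics/end.png',p[:,:,::-1])
E
```

```text
58 [ 0.5533073  -0.06951146  0.12683904] [ 0.56562442 -0.03738265  0.17295841]
[ 0.46859279 -0.29719635  0.25172999]
pan right flange x 0.47307766063964757 0.554796854808373 75
-0.03 [0.4715 0.4722 0.4731 0.4734] n 22
-0.01 [0.4704 0.4705 0.4735 0.4736] n 40
0.07 [0.4735 0.4737 0.4741 0.4743] n 31
0.09 [0.4718 0.473  0.4732 0.4736] n 34
0.1 [0.471  0.473  0.473  0.4736] n 33
9.8667 [ 0.46917138 -0.29494382  0.25170238] [-0.06508009  0.09967661 -0.31340475]
stop [ 0.57063513 -0.04040592  0.06911705] [0.58397753 0.1262669  0.07967798] [-0.00070093  0.57939652]
L 35 [-0.00879636  0.1273733 ] [0.42433035 0.12364073 0.03425337]
R 35 [-0.01292564 -0.04303316] [ 0.42367972 -0.04850949  0.03438461]
yaw rails -0.01086100153795071 stop 0.0007009274246847944
pan ((516.8132934570312, 36.99172592163086), (173.14453125, 92.82196044921875), 89.35929107666016) [ 0.47082744 -0.0499064   0.06455735] [0.56418716 0.12331207 0.07797046]
bracket 59 [ 0.541 -0.1    0.086] [ 0.576 -0.064  0.098] [ 0.558 -0.085  0.091]Traceback (most recent call last):
  File "meas.py", line 13, in <module>
    print(n,len(c),c.min(0).round(3),c.max(0).round(3),c.mean(0).round(3))
                   ~~~~~^^^
    return umr_minimum(a, axis, None, out, keepdims, initial, where)
ValueError: zero-size array to reduction operation minimum which has no identity
```

View pics/end.png

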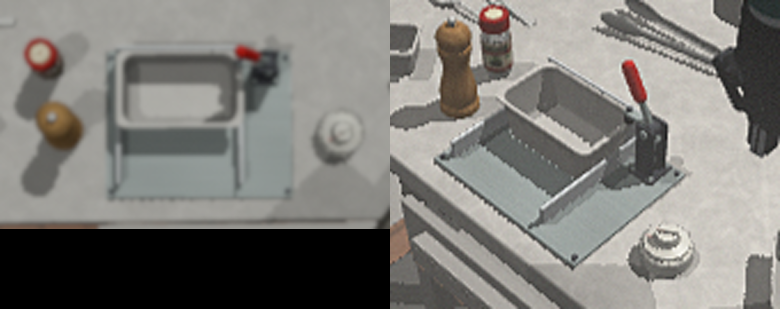

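The pan is flush against the stop. The lever (tip at about (632,68) in the right half) leans over the pan by about 0.5 rad, so it is closed with the pad on the rim. The mill, jar and timer have not moved, and the arm is clear.

```bash
python3 -c "
from cell import r; print(r.sign_off())"
```

```text
the job is handed in; nothing more can be done
None
```

I pushed the pan fully home against the back stop, then snapped the clamp lever shut over its rim; the mill, jar and timer were left untouched, and I handed the job in at about 10 s of the 42 s allowed.

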